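# Hold a half-open walnut around a star stick with sprung tweezers

### The job

The sprung tweezers on the wooden rest carry half a walnut shell on each tip. Pick them up by their red grips, lift them flat and level off the rest, bring the two shell halves around the star's stick, level with the amber ring of glue so that the ring lies centrally between them, and squeeze until the red pin stands in the green band that marks the tip gap. Finish while still holding the tweezers there in the air, squeezed at that mark and steady; do not press on the stick or shove or tip its stand, and leave the other things on the table alone.

Things in the scene. Friction and masses are not known exactly. Their poses are not given: they have to be found in the camera images.
- tweezers_grip (a point): Steel sprung tweezers, 190 mm long, 95 g, lying flat on the rest. Point midway between the red grips (when open), at half the height of the arms and grips (14 mm high); mass centre within 15 mm. x towards the tips, y towards the sprung arm, z up. The upright hinge is 90 mm behind (-x), the shell halves 60 mm ahead. Width over the grips 52 mm open.
- grip_fixed (a point): Middle of the flat outer face (22 mm long, 14 mm high) of the red block grip on the fixed arm: 26 mm to -y of the grip point. The fixed arm is one with the butt and white bar, only the other arm swings. Axes as the tweezers'.
- grip_sprung (a point): Outermost line of the red roller grip (upright, radius 10 mm) on the sprung arm, 26 mm to +y of the grip point when open. With q = joint squeeze, width over the grips = 36 + 16 cos q - 90 sin q mm. The spring takes about 4 N at the grips to start closing and 9 N at q = 0.2; nothing but the spring stops the closing before q = 0.27.
- half_fixed (a point): Centre of the flat face of the walnut half (radius 14 mm, bulging to -y) on the fixed arm: 60 mm ahead of the grip point, 22 mm to -y. Axes as the tweezers'.
- half_sprung (a point): Centre of the flat face of the walnut half (radius 14 mm, bulging to +y) on the sprung arm, 150 mm from the hinge, 22 mm to +y when open. Gap between the halves: 44 mm open, 22 + 22 cos q - 150 sin q mm when squeezed.
- squeeze (a joint): Angle q of the sprung arm, rad: 0 = fully open, held there by its spring, grows as the tweezers are squeezed, stop at 0.27. Springs open when let go.
- marker (a joint): Position m (m) of the green band along the white bar, 0 to 0.018, different each time; it stays put. The band's middle is at y = 14 mm - m in the tweezers' axes. The pin is in the middle of the band when 128 sin q + 26 (1 - cos q) = 12 mm + m.
- pin (a point): Upper part of the thin red pin (3 mm thick) on the sprung arm, just ahead of the white bar; at y = 26 cos q - 128 sin q mm in the tweezers' axes; its top is 19 mm above the grip point.
- band (a point): Middle of the green band (6 mm wide in y) on the white bar, which crosses the tweezers 22 to 32 mm ahead of the grip point, its top 12 mm above it. Axes as the tweezers'.
- rest: Fixed wooden rest: 4 mm plate, 170 x 50 mm, with two saddles 24 mm high that carry the tweezers: 50 to 95 mm behind the origin (50 mm wide) and 22 to 36 mm ahead (84 mm wide), nothing between. Origin at table height about below the tweezers' grip point, axes about as theirs.
- glue (a point): Middle of the amber glue ring (7 mm across, 6 mm tall) on the star's stick, 75 mm above the table. The stick (5 mm) stands upright in the middle of the stand's block and ends in a red star, 18 mm across, its top 115 mm above the table.
- stand: Loose wooden block 64 x 64 x 30 mm, 0.5 kg, with the star's stick; origin at the centre of its underside.
- shell: Empty walnut half shell, 40 mm across, 16 mm high; leave alone.
- notes: Yellow note pad, 50 x 50 x 14 mm; leave alone.
- jar: Jar of red stars, 44 mm across, 85 mm high; leave alone.
- scissors: Scissors with lime green handles, 190 mm long, lying flat; leave alone.
- tape: Roll of tape, 64 mm across, 20 mm high; leave alone.
Not all that is in view belongs to the job. What is shaped like the part that bears tweezers_grip but blue is not meant.

How it is judged:
On the way, in this order (a step that is already met when the one before it is completed fails the run):
1. the tweezers are lifted clear of the rest, level (height (world z) of tweezers_grip above 0.05 m and angle between tweezers_grip's own z axis and vertical below 0.3 rad and contact force between tweezers and rest below 0.02 N), for 0.1 s.
2. the halves are around the stick at the glue ring and the pin stays in the band for a second (y of pin in the frame of band between -0.003 and 0.003 m and x of glue in the frame of tweezers_grip between 0.049 and 0.071 m and y of glue in the frame of half_fixed above 0 m and y of glue in the frame of half_sprung below 0 m and z of glue in the frame of tweezers_grip between -0.012 and 0.012 m and angle between tweezers_grip's own z axis and vertical below 0.2 rad and height (world z) of tweezers_grip above 0.055 m and velocity of joint squeeze between -0.05 and 0.05 rad/s), for 1 s.
At the end, for the whole second after the job is handed in: Tweezers held in the air, level within 11 degrees; glue ring between the faces of the halves, within 11 mm lengthwise and 12 mm in height of their centres; pin within 3 mm of the middle of the green band, steady (under 0.05 rad/s) through the last second; stand upright, pressed under 3 N (all of step 2 and contact force between the fingers and tweezers above 1 N and contact force between tweezers and stand below 3 N and angle between stand's own z axis and vertical below 0.1 rad); the arm keeps its last pose, push and grip.
It fails at once if the stand was shoved more than 20 mm or tipped (distance of stand from where it was at the start of the episode above 0.02 m or angle between stand's own z axis and vertical above 0.2 rad).
It fails at once if a bystander was moved more than 15 mm (distance of any of shell, notes, jar, scissors, tape from where it was at the start of the episode above 0.015 m).
It also fails if it takes over 50 s, if anything falls off the work surface, if the arm or the gripper's body presses on something with over 40 N, if the wrist force passes 120 N, or if a joint passes its speed limit or range.

### The arm

A 7-joint arm with a two-finger parallel gripper is mounted at the origin on the work surface. World frame = base frame: x ahead of the robot, y to its left, z up, the work surface at z = 0. Lengths are in m, angles in rad, forces in N, time in s.
With the tool pointing down it reaches from about 0.425 to 0.95 m from the base axis. Payload 4.7 kg.
Tool frame: the origin (TCP) lies on the centre line of the jaws, within the pads' length; the fingertips stand robot.nose_length ahead of it and the grasp point (between the pads) lies 8 mm behind it (robot.nose_length is the distance from the TCP to the fingertips, in m); z points along the fingers, x is the direction in which the jaws open and shut, and the axes are right-handed (so a half turn about z gives the same grasp; the last joint's range is limited). The gripper opens to 85 mm and grips with 20 to 120 N. Pads are 22 mm wide; open, the fingers measure 114 mm over their backs; the gripper's body (76 mm by 85 mm) begins 54 mm behind the grasp point. The pads swing forward as they close: fully open they stand 13 mm farther back than shut.
Start: joints at [-1.281, 0.469, -0.049, 1.532, 0.024, 1.141, -0.082], TCP at [0.212, 0.641, 0.209] pointing down, gripper open.
Joint ranges: [-2.59, 2.59], [-0.33, 1.99], [-1.39, 1.29], [0.1, 2.45], [-1.04, 4.18], [0.21, 1.99], [-2.66, 2.66]. Speed limits (rad/s): [2.57, 2.57, 3.14, 3.14, 3.14, 3.14, 3.14].

### API

Orientations are given as [roll, pitch, yaw] about the fixed x, y, z axes, in that order (R = Rz(yaw) Ry(pitch) Rx(roll)).
In Python, from plant import robot gives the robot as it stands. Calls block until the motion is done:
- robot.goto(position, orientation): joint-space move of the TCP to a pose.
- robot.move_straight(position, vel=0.15, attitude=None, contact_N=None): straight line of the TCP; attitude=None keeps the orientation; vel is the mean speed in m/s. With contact_N (N) it stops when the force on the tool has changed by that much, and returns True; else False.
- robot.move_joints(angles): joint-space move.
- robot.grip(opening, strength=None): opening from 0.0 (shut) to 1.0 (fully open); strength is the grip in N (None keeps the last); returns when the fingers have stopped.
- robot.sleep(seconds).
- robot.inverse_kinematics(position, orientation): joint angles nearest the present ones, or None.
- robot.sense(): the state.
- robot.grab_frame(name): name is "side" or "top" or "wrist"; returns a dict with "image" (480x640x3 uint8, red, green, blue), "range_z" (480x640 float32, m along the optical axis (not along the pixel's ray), 0 where there is no reading), "fx", "fy", "cx", "cy" (pixels), "dist_coeffs" ([k1, k2, p1, p2, k3] as OpenCV has them; the pictures are not rectified), "R" (3x3) and "t" (3): a world point X has camera coordinates R X + t. Camera axes: x right, y down, z forward; pixel columns grow to the right and rows downward; lengths in m; the calibration is good to about 2 mm. A picture is of the moment at which its call begins.
A pose or a line that the arm cannot do raises robot.IKError and nothing moves.
- robot.close_job(): hands the job in, once; it reports no verdict.
The state is a dict: "t": time; "joint_pos": joint angles; "joint_velocities": joint speeds; "effort": joint torques, N m; "tcp_pos": TCP position; "tcp_rot": TCP orientation; "wrist_force": force on the tool from outside, world axes, zero at the start; "torque": the same for the moment, N m; "opening": opening from 0.0 (shut) to 1.0 (fully open).
Only numpy, scipy, OpenCV 4.12 (cv2) and the standard library are available. Lean on these libraries where they do the work, as an engineer would, in place of code of your own. Each camera call takes 0.05 s, during which the arm holds its last target. There are 200 camera calls.

## Working session

There is one attempt and no reset: what is moved stays moved. The work goes in short steps, each a Python script; the robot and the scene stay as the last script left them, time stands still between calls to the robot, and variables do not carry over. Pictures are saved under pics/ and viewed, about 8 in all and at most 12, crops included, and the job is handed in when it is done.

```bash
ls; mkdir -p pics
cat > h.py <<'E'
import numpy as np, cv2
from plant import robot
def cam(n):
    f=robot.grab_frame(n); f['K']=np.array([[f['fx'],0,f['cx']],[0,f['fy'],f['cy']],[0,0,1.]]); f['d']=np.array(f['dist_coeffs'],float)
    f['R']=np.array(f['R']);f['t']=np.array(f['t']);return f
def ray(f,uv):
    p=cv2.undistortPoints(np.array(uv,float).reshape(-1,1,2),f['K'],f['d']).reshape(-1,2)
    d=np.c_[p,np.ones(len(p))]@f['R']; c=-f['R'].T@f['t']; return c,d
def onz(f,uv,z):
    c,d=ray(f,uv); return c+d*((z-c[2])/d[:,2])[:,None]
def proj(f,X):
    return cv2.projectPoints(np.array(X,float).reshape(-1,3),cv2.Rodrigues(f['R'])[0],f['t'],f['K'],f['d'])[0].reshape(-1,2)
def save(n,im): cv2.imwrite('pics/'+n,cv2.cvtColor(im,cv2.COLOR_RGB2BGR))
E
python3 - <<'E'
from h import *
for n in('top','side'):
    f=cam(n); save(n+'0.png',f['image']); np.save(n+'0.npy',f,allow_pickle=True)
    print(n,-f['R'].T@f['t'],f['R'][2],f['fx'])
print(robot.nose_length,robot.sense())
E
```

```text
pics
top [0.43504218 0.05201292 1.00517052] [ 0.13821107  0.00224769 -0.99040025] 488.47849698414876
side [ 0.00123894 -0.6465405   0.62891589] [ 0.52230238  0.67712648 -0.51836276] 471.858276593806
0.011 {'t': 0.1, 'joint_pos': array([-1.28090339,  0.46937544, -0.0485736 ,  1.53356011,  0.02409374,
        1.14099431, -0.08229809]), 'joint_velocities': array([-0.00109329, -0.0016569 , -0.00038016, -0.00200616,  0.00020298,
       -0.00029679,  0.00174463]), 'effort': array([ 9.04117260e-04, -5.11513209e+01, -4.72283817e-02, -2.38389194e+01,
        1.06724293e-02,  4.35575552e-03, -2.28165455e-06]), 'tcp_pos': array([0.21138345, 0.64046385, 0.20846252]), 'tcp_rot': array([3.14152851e+00, 1.75084062e-03, 1.25201228e+00]), 'wrist_force': array([ 0.2321083 , -0.12941313,  0.41389824]), 'torque': array([-0.01385969, -0.05307787,  0.01312474]), 'opening': 0.9976470069387486}
```

View pics/top0.png

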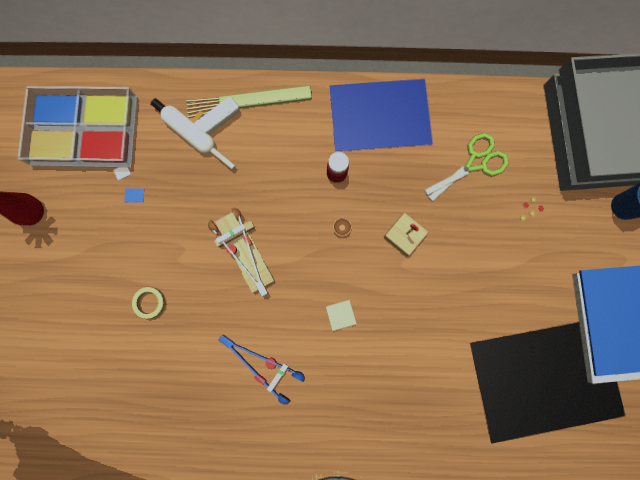

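View pics/side0.png

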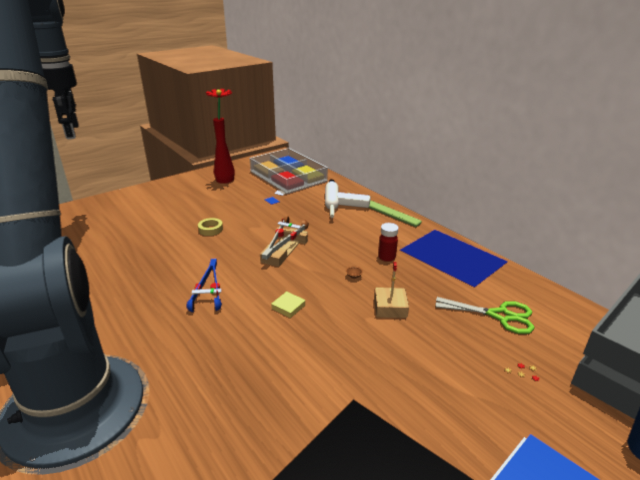

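The top view shows the steel tweezers at about (240,255): butt at (264,292), white bar at (235,232), red grips near (233,250) and (250,241). The star stand is at (406,235), and the blue lookalike at (265,370) is to be ignored. In the side view the tweezers are at about (285,240) and the star at (394,266).

Run:
```python
from h import *
fs={n:np.load(n+'0.npy',allow_pickle=True).item() for n in('top','side')}
boxes={'top':{'tw':(195,200,280,305),'st':(380,208,432,262)},'side':{'tw':(250,205,320,270),'st':(370,255,412,325)}}
out=[]
for n,f in fs.items():
    hsv=cv2.cvtColor(f['image'],cv2.COLOR_RGB2HSV)
    H,S,V=cv2.split(hsv)
    M={'red':(((H<6)|(H>174))&(S>150)&(V>80)),'green':((H>45)&(H<85)&(S>90)),'white':((S<50)&(V>140)),'amber':((H>8)&(H<24)&(S>200)&(V>130))}
    for b,(x0,y0,x1,y1) in boxes[n].items():
        out.append(cv2.resize(f['image'][y0:y1,x0:x1],None,fx=(6 if n=='top' else 6),fy=6,interpolation=cv2.INTER_CUBIC))
        for k,m in M.items():
            mm=np.zeros(m.shape,np.uint8); mm[y0:y1,x0:x1]=m[y0:y1,x0:x1]
            c,l,s,ct=cv2.connectedComponentsWithStats(mm)
            for i in range(1,c):
                if s[i,4]>=4:
                    d=f['range_z'][l==i]; z=np.median(d[d>0]); cc,dd=ray(f,[ct[i]])
                    print(n,b,k,s[i],ct[i].round(1),(cc+dd[0]*z).round(3))
hh=max(o.shape[0] for o in out)
im=np.hstack([cv2.copyMakeBorder(o,0,hh-o.shape[0],0,6,cv2.BORDER_CONSTANT) for o in out])
print(im.shape); s=min(800/im.shape[1],600/im.shape[0]); save('crop1.png',cv2.resize(out[0],None,fx=.95,fy=.95));
```

```text
top tw red [249 243   3   2   4] [250.2 243.8] [0.557 0.184 0.037]
top tw red [229 245   3   4   5] [230.2 246.4] [0.551 0.224 0.039]
top tw red [233 246   4   7  13] [234.2 249.5] [0.545 0.216 0.039]
top tw green [229 230   5   6  16] [231.2 232.6] [0.578 0.222 0.045]
top tw white [232 216  14  20 100] [238.8 227.7] [0.589 0.208 0.043]
top tw white [213 230   3   4   8] [214.1 231.2] [0.581 0.258 0.039]
top tw white [216 231  51  65 383] [244.4 263.1] [0.518 0.194 0.038]
top st red [411 224   7   7  22] [414.3 226.8] [ 0.586 -0.129  0.111]
side tw red [278 228   6   9  35] [280.3 232.1] [0.546 0.217 0.036]
side tw red [291 232   6   8  29] [292.8 234.6] [0.563 0.187 0.036]
side tw green [289 223   3   4   7] [289.9 224.4] [0.578 0.22  0.045]
side tw white [278 221  11   5  34] [283.1 223.2] [0.57  0.239 0.043]
side tw white [291 224  10   5  27] [295.5 226. ] [0.587 0.209 0.043]
side tw white [262 233  15  22  54] [268.6 247.9] [0.477 0.162 0.043]
side tw white [284 237   3   3   4] [284.8 238. ] [0.539 0.186 0.036]
side tw white [273 240  10   8  11] [277.1 243.8] [0.509 0.175 0.036]
side st red [393 262   4   9  25] [394.7 265.5] [ 0.584 -0.134  0.11 ]
(630, 1518, 3)
```

View pics/crop1.png

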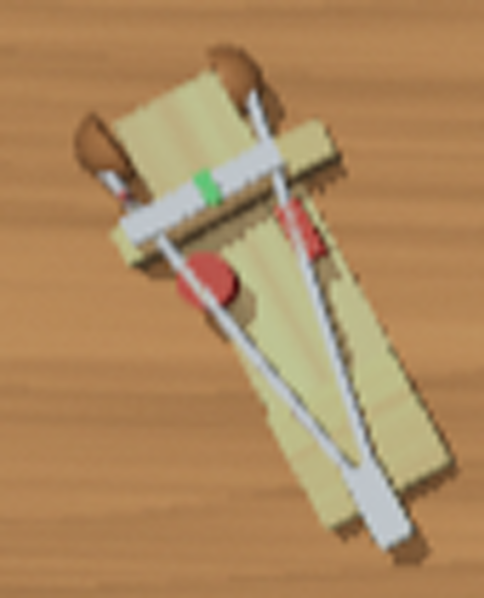

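The crop shows the tweezers with the bar ends at px (217,241) and (245,227), roller (231.5,249) on the left (sprung arm), block (248,240.5) on the right, and green band near the middle of the bar. The depth heights (0.038 on the grips, 0.043 on the bar) agree with a grip height of 0.031. I'll go above and look with the wrist camera.

Run:
```python
from h import *
f=np.load('top0.npy',allow_pickle=True).item()
b=onz(f,[(216.9,240.7),(244.6,227.2)],.043)[:,:2]; r=onz(f,[(231.5,249.1)],.038)[0,:2]; k=onz(f,[(248.2,240.4)],.038)[0,:2];bt=onz(f,[(264.3,294.7)],.038)[0,:2]
y=b[0]-b[1]; print('bar len',np.linalg.norm(y)); y/=np.linalg.norm(y); x=np.array([y[1],-y[0]])
yaw=np.arctan2(x[1],x[0]); g1=b.mean(0)-.027*x; print('yaw',yaw,'g from bar',g1,'roller',r,'block',k,'sep',(r-k)@x,(r-k)@y,'butt rel',(bt-g1)@x,(bt-g1)@y)
# roller centre at y=16, block centre y~-22?
g2=r-16*y/1000; print('g from roller',g2)
g=(g1+g2)/2
st=np.array([.585,-.131])
for yy in (yaw+np.pi/2,yaw-np.pi/2):
    print(yy,robot.inverse_kinematics([*g,.17],[np.pi,0,yy]))
# tool x = (cos yaw, sin yaw) for roll pi
for a in (-.6,-.22,0,.3,yaw):
    for s in (1,-1):
        h=np.array([np.cos(a),np.sin(a)]); q=[robot.inverse_kinematics([*(st-d*h),.067],[np.pi,0,a+s*np.pi/2]) for d in(.06,.12)]
        print(a,s,[None if v is None else np.round(v,2) for v in q])
yy=min((yaw+np.pi/2,yaw-np.pi/2),key=lambda v:abs(v-1.25))
robot.goto([*(g),.2],[np.pi,0,yy])
f=cam('wrist');save('w1.png',f['image']);np.save('w1.npy',f,allow_pickle=True);print(robot.sense()['tcp_pos'],robot.sense()['tcp_rot'],robot.sense()['joint_pos'])
```

```text
bar len 0.061076408186648765
yaw 0.4834707077251905 g from bar [0.55164429 0.21064239] roller [0.54574899 0.22122756] block [0.56398498 0.1885791 ] sep -0.0009691100366607409 0.03738360490476584 butt rel -0.11097466901240559 -0.00738884273889797
g from roller [0.55318667 0.20706137]
2.054267034520087 [-0.44290214  0.36768046  0.01293066  1.78623782 -0.00556784  0.98770953
  1.62649709]
-1.087325619069706 [-0.85494436  0.40304847  0.5577662   1.8103302  -0.24952275  0.99855663
 -1.2841674 ]
-0.6 1 [array([-0.35,  0.48,  0.59,  2.01, -0.38,  0.76,  1.44]), array([-0.41,  0.4 ,  0.56,  2.13, -0.32,  0.7 ,  1.34])]
-0.6 -1 [array([-0.67,  0.7 ,  1.11,  2.02, -0.8 ,  0.94, -1.31]), array([-0.78,  0.61,  1.11,  2.14, -0.74,  0.86, -1.37])]
-0.22 1 [array([-0.25,  0.46,  0.51,  2.01, -0.33,  0.75,  1.8 ]), array([-0.31,  0.38,  0.54,  2.15, -0.31,  0.69,  1.79])]
-0.22 -1 [array([-0.66,  0.73,  1.17,  2.03, -0.84,  0.97, -0.84]), array([-0.66,  0.54,  1.04,  2.16, -0.67,  0.8 , -0.97])]
0 1 [array([-0.19,  0.45,  0.46,  2.01, -0.29,  0.74,  2.01]), array([-0.24,  0.38,  0.52,  2.14, -0.3 ,  0.69,  2.06])]
0 -1 [array([-0.61,  0.69,  1.11,  2.03, -0.79,  0.93, -0.64]), array([-0.66,  0.62,  1.16,  2.16, -0.77,  0.87, -0.59])]
0.3 1 [array([-0.14,  0.46,  0.43,  1.99, -0.28,  0.75,  2.33]), array([-0.22,  0.42,  0.6 ,  2.11, -0.36,  0.71,  2.48])]
0.3 -1 [array([-0.57,  0.71,  1.11,  2.01, -0.8 ,  0.95, -0.31]), array([-0.57,  0.64,  1.14,  2.12, -0.77,  0.88, -0.24])]
0.4834707077251905 1 [array([-0.12,  0.47,  0.43,  1.97, -0.28,  0.75,  2.53]), array([ 0.78,  0.46, -0.62,  2.02,  0.38,  0.77,  1.99])]
0.4834707077251905 -1 [array([-0.55,  0.71,  1.1 ,  2.  , -0.8 ,  0.95, -0.11]), array([-0.5 ,  0.63,  1.09,  2.09, -0.75,  0.88, -0.06])]
[0.5520337  0.21017558 0.19997218] [ 3.14149847e+00 -4.97480743e-04  2.05622512e+00] [-0.45517157  0.33863789  0.02598659  1.75409513 -0.01053642  1.0489226
  1.6308169 ]
```

View pics/w1.png

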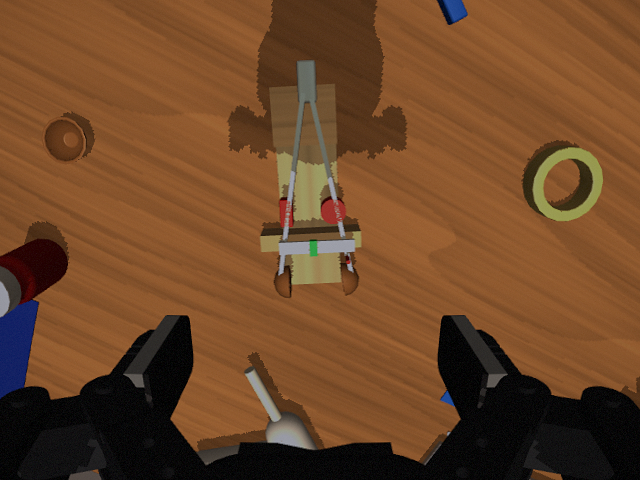

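Wrist view: roller (333,211), block (286,211), bar ends (279,248) and (355,246), band (313.5,248), red pin (347,260), butt (306,62).

```bash
cat >> h.py <<'E'
def blobs(f,box,k,amin=4):
    H,S,V=cv2.split(cv2.cvtColor(f['image'],cv2.COLOR_RGB2HSV))
    m={'red':((H<6)|(H>174))&(S>150)&(V>60),'green':(H>45)&(H<85)&(S>90),'white':(S<50)&(V>140)}[k]
    x0,y0,x1,y1=box; mm=np.zeros(m.shape,np.uint8); mm[y0:y1,x0:x1]=m[y0:y1,x0:x1]
    c,l,s,ct=cv2.connectedComponentsWithStats(mm)
    return [(s[i],ct[i],l==i) for i in range(1,c) if s[i,4]>=amin]
E
python3 - <<'E'
from h import *
f=np.load('w1.npy',allow_pickle=True).item()
for k in('red','green','white'):
    for s,c,m in blobs(f,(255,50,375,300),k,6):
        d=f['range_z'][m];c0,dd=ray(f,[c]);P=c0+dd[0]*np.median(d[d>0]);print(k,s,c.round(1),P.round(4))
b=onz(f,[(279,248),(355,246)],.043)[:,:2];b=b[::-1]
y=b[0]-b[1];print('len',np.linalg.norm(y));y/=np.linalg.norm(y);x=np.array([y[1],-y[0]])
bt=onz(f,[(306.5,61)],.038)[0,:2];r=onz(f,[(333,211)],.038)[0,:2];bl=onz(f,[(279.5,211)],.038)[0,:2]
hl=onz(f,[(276,282),(359,282)],.031)[:,:2]
print('yaw bar',np.arctan2(x[1],x[0]))
g=r-.016*y; print('g roller',g)
for n,p in zip(('bar1','bar2','butt','block outer','h1','h2'),(*b,bt,bl,*hl)): print(n,((p-g)@x*1000).round(1),((p-g)@y*1000).round(1))
gr=onz(f,[[313.5,248]],.043)[0,:2];print('band y',(gr-g)@y*1000)
crop=f['image'][190:300,260:375];save('w1c.png',cv2.resize(crop,None,fx=5,fy=5,interpolation=cv2.INTER_CUBIC))
E
```

```text
red [321 199  25  25 420] [332.1 211.1] [0.5458 0.2214 0.0395]
red [279 200   8  27 143] [282.4 211. ] [0.5639 0.1869 0.0393]
red [289 206   4  21  65] [290.8 217.7] [0.5655 0.1952 0.0397]
red [346 260   4   4  13] [347.4 261.4] [0.5734 0.2495 0.0513]
green [309 240   9  17 117] [313.  247.7] [0.5775 0.2212 0.0461]
white [287 171   8  34 123] [290.7 185.9] [0.5432 0.1838 0.0388]
white [328 177   8  25  94] [331.7 188.3] [0.5301 0.2126 0.0394]
white [283 218   6  22  63] [285.4 229.7] [0.5762 0.1958 0.0396]
white [338 222   7  15  53] [340.9 228.7] [0.5551 0.2344 0.0394]
white [317 240  38  14 446] [335.8 246.1] [0.5684 0.2368 0.0445]
white [279 242  31  33 430] [291.8 250.5] [0.5878 0.2076 0.0448]
white [348 263   5   8  24] [349.7 266.8] [0.5798 0.2562 0.0397]
len 0.060395880760907246
yaw bar 0.5124226525140912
g roller [0.553497   0.20826993]
bar1 27.8 32.8
bar2 27.8 -27.5
butt -111.7 -1.2
block outer -1.2 -26.1
h1 61.7 -32.8
h2 63.7 37.4
band y -0.1346726777935979
```

View pics/w1c.png

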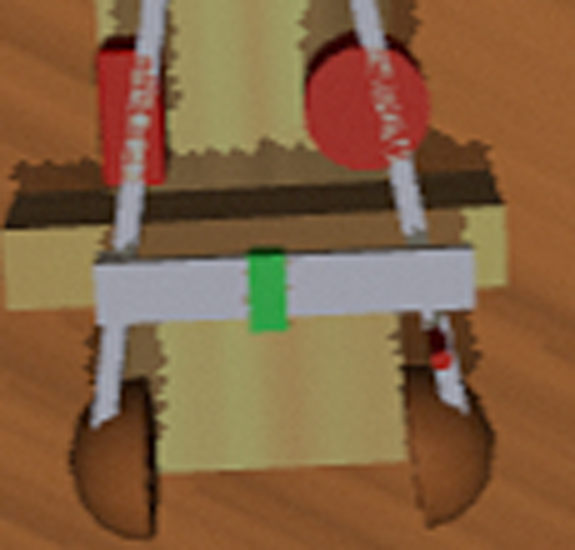

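The pose is consistent: grip at about (0.5535, 0.208), yaw about 0.505, block face at −26, butt at −112. The band is at y ≈ −0.3, so q ≈ 0.20 (width about 34 mm, gap about 14 mm). Next: grasp with a partial squeeze, lift and check.

Run:
```python
from h import *
g=[.5533,.2083]; o=[np.pi,0,.507+np.pi/2]
robot.goto([*g,.11],o); robot.move_straight([*g,.021],vel=.08,contact_N=6)
print(robot.sense()['tcp_pos'],robot.sense()['opening'])
for w in (.6,.56,.52,.48,.45):
    robot.grip(w,strength=30)
s=robot.sense();print(s['opening'],s['wrist_force'])
robot.move_straight([*g,.05],vel=.05);robot.move_straight([*g,.15],vel=.1)
s=robot.sense();print(s['opening'],s['wrist_force'],s['torque'],s['t'])
f=cam('wrist');save('w2.png',f['image']);np.save('w2.npy',f,allow_pickle=True)
for k in('red','green'):
    for st,c,m in blobs(f,(220,50,420,420),k,6):
        d=f['range_z'][m];c0,dd=ray(f,[c]);print(k,st,c.round(1),(c0+dd[0]*np.median(d[d>0])).round(4))
```

```text
[0.55378699 0.20850134 0.02156697] 1.00032991054922
0.4508630478742789 [ 0.98811621 -1.03910491  0.61228368]
0.4511133320327749 [-0.13375917 -0.30910002 -0.52382127] [ 0.00835855 -0.02105991 -0.00079953] 7.0333
red [277 214   9  33 203] [280.2 228. ] [0.5638 0.187  0.0396]
red [325 215  19  29 389] [333.9 230.1] [0.5477 0.2191 0.0395]
red [345 216   9  24 122] [349.6 227.1] [0.5408 0.2273 0.0393]
red [288 220   5  27  72] [290.1 236.4] [0.5658 0.1955 0.0393]
red [353 287   5   4  17] [354.9 288.6] [0.5732 0.2493 0.0521]
green [311 262   9  20 173] [314.9 271.2] [0.5774 0.2211 0.0458]
green [221 361   5   4   6] [222.7 362.8] [0.5535 0.1803 0.2195]
green [235 366   3   4   6] [236.2 367.5] [0.5569 0.1848 0.2138]
```

View pics/w2.png

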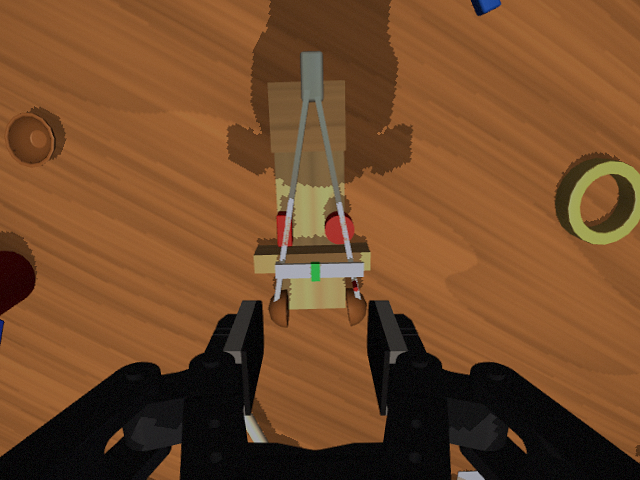

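The tweezers weren't picked up: they lie unmoved on the rest, block (283,228) and roller (340,230), with the closed fingers empty. I'll measure where the fingertips really are.

Run:
```python
from h import *
for n,pts in(('w1',[(185,330),(180,345),(450,330),(160,390)]),('w2',[(258,310),(255,330),(374,310),(378,330),(245,390),(225,330),(405,330)])):
    f=np.load(n+'.npy',allow_pickle=True).item()
    for p in pts:
        z=f['range_z'][p[1],p[0]];c,d=ray(f,[p]);P=c+d[0]*z
        yw=.507; R=np.array([[np.cos(yw),np.sin(yw)],[-np.sin(yw),np.cos(yw)]])
        print(n,p,z,(R@(P[:2]-[.5533,.2083])*1000).round(1),P[2].round(4))
    print(-f['R'].T@f['t'],f['R'][2])
s=robot.sense();print(s['tcp_pos'],s['opening'])
for o in(.45,):
    pass
```

```text
w1 (185, 330) 0.13852903 [ -8. -41.] 0.242
w1 (180, 345) 0.1317758 [ -6.8 -40.6] 0.2494
w1 (450, 330) 0.13378292 [-8.5 44.6] 0.2463
w1 (160, 390) 0.11445904 [ -3.8 -41. ] 0.2684
[0.48592604 0.17443709 0.36597663] [ 0.25821443  0.13697245 -0.95632832]
w2 (258, 310) 0.14269176 [-12.  -19.6] 0.1855
w2 (255, 330) 0.13574116 [ -8.9 -19.7] 0.1936
w2 (374, 310) 0.14284852 [-11.9  19.3] 0.1853
w2 (378, 330) 0.13045828 [-11.5  18.8] 0.1984
w2 (245, 390) 0.12200126 [  1.2 -20.8] 0.2111
w2 (225, 330) 0.1376405 [ -8.  -29.8] 0.192
w2 (405, 330) 0.13748665 [-8.  28.7] 0.1921
[0.48761624 0.1711792  0.31531843] [ 0.25390601  0.14139969 -0.95683743]
[0.55276053 0.20803673 0.14910573] 0.44879962455263267
```

Wrist depth puts the fingertips about 33 mm above the reported TCP, where they should be about 5 mm below it. I'll cross-check with the side camera before going down again.

Run:
```python
from h import *
f=cam('side'); s=robot.sense(); t=s['tcp_pos']; print(t,s['tcp_rot'])
h=np.array([np.cos(.507),np.sin(.507),0]);
p=proj(f,[t,t+[0,0,.033],t-[0,0,.011]]);print(p)
# world coords of dark pixels near
x,y=p[0].astype(int); x0,y0=x-50,y-80
u,v=np.meshgrid(np.arange(x0,x0+100),np.arange(y0,y0+120)); uv=np.c_[u.ravel(),v.ravel()]
c,d=ray(f,uv); P=c+d*f['range_z'][v,u].ravel()[:,None]
m=(np.linalg.norm(P[:,:2]-t[:2],axis=1)<.05)&(P[:,2]>.06)
print('n',m.sum(),'lowest z',np.sort(P[m,2])[:12].round(3)); print(P[m][np.argsort(P[m,2])[:6]].round(3))
im=f['image'].copy()
for q,col in zip(p,((255,0,0),(0,255,0),(255,255,0))): cv2.circle(im,(int(q[0]),int(q[1])),1,col,-1)
save('s2.png',cv2.resize(im[y0:y0+120,x0:x0+100],None,fx=5,fy=5))
```

```text
[0.55279203 0.20809218 0.14913375] [-3.13991298e+00 -1.39020281e-04  2.07781159e+00]
[[282.92478022 191.23772078]
 [282.43801042 178.35591273]
 [283.0837982  195.4445516 ]]
n 2143 lowest z [0.173 0.173 0.173 0.173 0.173 0.174 0.175 0.175 0.175 0.176 0.176 0.176]
[[0.546 0.226 0.173]
 [0.564 0.185 0.173]
 [0.551 0.23  0.173]
 [0.558 0.182 0.173]
 [0.541 0.222 0.173]
 [0.568 0.187 0.174]]
```

View pics/s2.png

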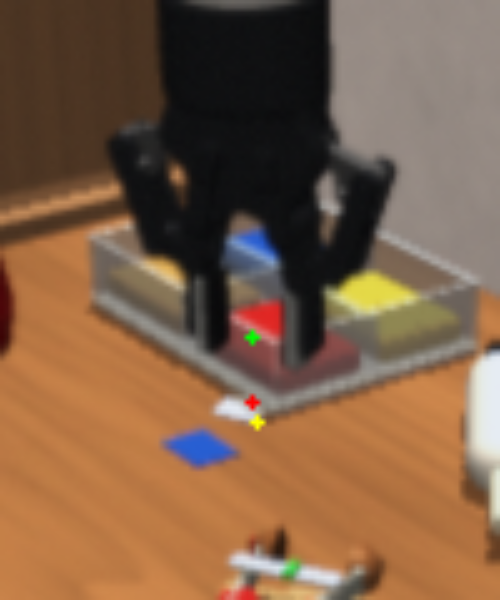

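The side view confirms it. The red mark (reported TCP) and yellow mark (nose) hang in the air below the fingertips. The true tips are at z≈0.173 with TCP z=0.149, so at this opening they sit 24 mm above the reported TCP. The stated nose length is wrong by about 30 mm, so I'll descend by the measured tip, with a contact guard.

Run:
```python
from h import *
g=[.5535,.2083]; o=[np.pi,0,.507+np.pi/2]
robot.grip(1.0); robot.move_straight([*g,.04],vel=.15)
print(robot.move_straight([*g,-.010],vel=.05,contact_N=5))
print(robot.sense()['tcp_pos'])
for w in (.65,.6,.55,.5,.47):
    robot.grip(w,strength=30);print(robot.sense()['opening'],robot.sense()['wrist_force'].round(2))
f=cam('wrist');save('w3.png',f['image']);np.save('w3.npy',f,allow_pickle=True)
for k in('red','green'):
    for st,c,m in blobs(f,(200,50,440,420),k,6):
        d=f['range_z'][m];c0,dd=ray(f,[c]);print(k,st,c.round(1),(c0+dd[0]*np.median(d[d>0])).round(4))
```

```text
False
[ 0.55380821  0.20842559 -0.00969654]
0.6527888384379044 [-0.47  0.4   0.02]
0.6030658188957909 [-0.87  0.06  3.44]
0.5522619177980692 [-0.53  0.09  5.74]
0.503109569591132 [-0.93 -0.82  9.25]
0.47606168587674563 [-0.27  0.52 10.72]
red [ 317  309   62   74 3050] [346.9 349.9] [0.5479 0.216  0.0386]
red [ 251  311   38   77 1802] [267.5 352.5] [0.5611 0.1943 0.0387]
green [329 413  19   7 114] [338.4 416.5] [0.5685 0.2246 0.0434]
```

View pics/w3.png

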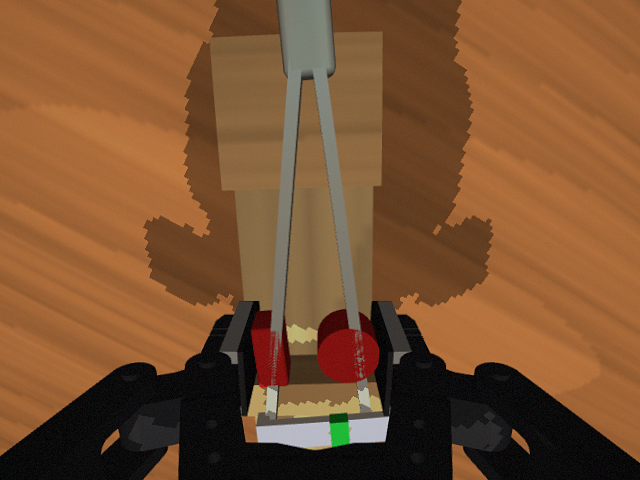

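The fingers are now on the grips: block (268,350), roller (347,350), pads at 250 and 380. The 10 N of upward force is the pads pressing the tweezers onto the rest as they swing down. Lifting now.

```bash
cat >> h.py <<'E'
def reds(f,box=(180,50,460,480)):
    for k in('red','green'):
        for st,c,m in blobs(f,box,k,6):
            d=f['range_z'][m];c0,dd=ray(f,[c]);print(k,st,c.round(1),(c0+dd[0]*np.median(d[d>0])).round(4))
E
python3 - <<'E'
from h import *
g=[.5535,.2083]
robot.move_straight([*g,.0],vel=.02); robot.move_straight([*g,.10],vel=.08)
s=robot.sense();print(s['tcp_pos'],s['opening'],s['wrist_force'],s['torque'],s['t'])
f=cam('wrist');np.save('w4.npy',f,allow_pickle=True);reds(f)
F=cam('side');np.save('s4.npy',F,allow_pickle=True)
im=np.hstack([cv2.resize(f['image'],(400,300)),cv2.resize(F['image'][130:280,190:390],(400,300),interpolation=cv2.INTER_CUBIC)])
save('w4.png',im)
# side cloud of tweezers arms: butt end & tips heights
R=np.array([[np.cos(.507),np.sin(.507)],[-np.sin(.507),np.cos(.507)]])
for n,fr in(('wrist',f),('side',F)):
    v,u=np.mgrid[0:480,0:640];z=fr['range_z'].ravel();c,d=ray(fr,np.c_[u.ravel(),v.ravel()]);P=c+d*z[:,None]
    q=(P[:,:2]-g)@R.T*1000
    for a,b in((-115,-90),(-90,-60),(-60,-30),(22,32),(48,75)):
        m=(z>0)&(q[:,0]>a)&(q[:,0]<b)&(abs(q[:,1])<45)&(P[:,2]>.075)&(P[:,2]<.16)
        if m.sum()>3: print(n,a,b,m.sum(),np.percentile(P[m,2],[5,50,95]).round(4),np.percentile(q[m,1],[2,50,98]).round(1))
E
```

```text
[0.55308081 0.20809707 0.09933655] 0.4705607542253939 [ 0.44294142 -0.02392457 -1.16356942] [-0.04593895  0.02128539  0.0286308 ] 13.0917
red [264 321   5   4   9] [266.1 322.7] [0.5516 0.1888 0.143 ]
red [ 251  327   38   60 1709] [269.6 356.9] [0.56   0.1947 0.1468]
red [ 317  328   39   55 1582] [336.8 355.9] [0.5493 0.2133 0.1468]
red [353 329   6  11  37] [355.5 333.5] [0.5395 0.2144 0.1467]
red [361 330  18  47 544] [369.3 352.2] [0.5431 0.2217 0.1468]
red [355 347   3   5   8] [356.1 349. ] [0.5441 0.2174 0.1468]
red [356 357   6   3  10] [358.8 357.9] [0.5465 0.2198 0.1469]
red [357 371   7   8  21] [359.9 375.2] [0.5518 0.2234 0.147 ]
green [252 308   4   4   6] [253.2 309.5] [0.5531 0.1838 0.1359]
green [385 348   7   5   8] [388.1 350. ] [0.5335 0.22   0.1608]
green [243 356   4   5   7] [244.4 357.9] [0.5557 0.186  0.1602]
green [246 394   4   5   7] [247.9 395.9] [0.5682 0.1929 0.1585]
green [330 413  21  35 608] [339.8 429.4] [0.5695 0.2258 0.1531]
green [418 467   4   4   6] [419.5 468.5] [0.5294 0.2146 0.2095]
green [194 469   4   3   6] [195.5 470. ] [0.5484 0.1814 0.2095]
green [335 470   4   5   7] [336.3 471.9] [0.5412 0.2054 0.2043]
wrist -115 -90 2991 [0.1454 0.1468 0.148 ] [-9.7 -3.1  3.7]
wrist -90 -60 3754 [0.144  0.1468 0.1479] [-9.  -2.9  4.8]
wrist -60 -30 2683 [0.1427 0.1468 0.1478] [-11.6  -6.9   9.2]
wrist 22 32 2401 [0.1491 0.1518 0.1536] [-19.   -0.9  22. ]
side -115 -90 76 [0.1341 0.143  0.1467] [-11.2  -7.5   1.6]
side -90 -60 64 [0.134  0.1428 0.1457] [-10.3  -7.6   4.4]
side -60 -30 79 [0.1332 0.1407 0.1469] [-13.3  -9.2   8.3]
side 22 32 24 [0.14   0.1498 0.1521] [-3.  14.8 27.3]
side 48 75 26 [0.1272 0.1373 0.1484] [-24.8  -3.5  22.3]
```

View pics/w4.png

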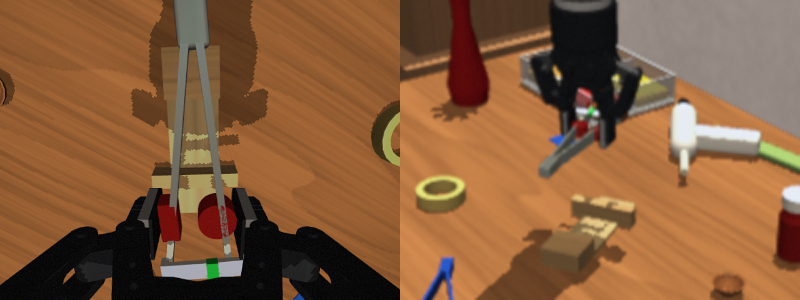

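The tweezers are lifted and level: tops at 0.1468 all along, so the grip point is at 0.140 with TCP at 0.0993. The side view shows them free above the rest. The butt lies off the expected line, so I'll measure their yaw and offset in the hand.

Run:
```python
from h import *
f=np.load('w4.npy',allow_pickle=True).item()
t=np.array([.55308,.2081]); a=.507; R=np.array([[np.cos(a),np.sin(a)],[-np.sin(a),np.cos(a)]])
v,u=np.mgrid[0:480,0:640];z=f['range_z'].ravel()
H,S,V=[c.ravel() for c in cv2.split(cv2.cvtColor(f['image'],cv2.COLOR_RGB2HSV))]
def at(zp,m): 
    P=onz(f,np.c_[u.ravel()[m],v.ravel()[m]],zp); return (P[:,:2]-t)@R.T*1000
c,d=ray(f,np.c_[u.ravel(),v.ravel()]);P=c+d*z[:,None];q=(P[:,:2]-t)@R.T*1000
tz=(P[:,2]>.144)&(P[:,2]<.1495)&(abs(q[:,1])<40)
mids=[]
for x0 in range(-112,-30,4):
    m=tz&(q[:,0]>x0)&(q[:,0]<x0+4)&(S<80)
    if m.sum()<20: continue
    y=np.sort(q[m,1]); g=np.diff(y); lo,hi=y[2],y[-3]; 
    i=g.argmax(); print(x0+2,lo.round(1),hi.round(1),'inner',(y[i].round(1),y[i+1].round(1)) if g[i]>1.5 else '')
m=(P[:,2]>.150)&(P[:,2]<.156)&(q[:,0]>15)&(q[:,0]<40)&(abs(q[:,1])<32)&(S<60)&(V>120)
B=at(.152,m); 
e=[(y0,np.percentile(B[(abs(B[:,1]-y0)<2),0],3)) for y0 in range(-20,26,4) if (abs(B[:,1]-y0)<2).sum()>10]; print(np.round(e,1)); print('bar slope',np.polyfit(*np.array(e).T,1), 'yrange',np.percentile(B[:,1],[.5,99.5]))
g=(H>45)&(H<85)&(S>90)&(P[:,2]>.148)&(P[:,2]<.157);G=at(.152,g);print('band',G.mean(0),np.percentile(G,[2,98],axis=0))
r=((H<6)|(H>174))&(S>150)&tz; rr=at(.147,r); 
for sgn in(-1,1):
    k=rr[rr[:,1]*sgn>0]; print('red',sgn,np.percentile(k,[1,50,99],axis=0).round(1).tolist())
k=rr[rr[:,1]<0]; e=[(x,np.percentile(k[abs(k[:,0]-x)<1.5,1],2)) for x in range(-8,10,3) if (abs(k[:,0]-x)<1.5).sum()>5];print('block edge',np.round(e,1))
```

```text
-102 -10.3 3.3 inner 
-98 -9.9 3.9 inner 
-94 -9.7 4.2 inner 
-90 -9.3 4.5 inner 
-86 -9.0 4.8 inner 
-82 -8.0 2.9 inner (np.float64(-4.3), np.float64(-0.8))
-78 -8.3 3.4 inner (np.float64(-4.6), np.float64(-0.3))
-74 -8.6 4.0 inner (np.float64(-5.1), np.float64(0.2))
-70 -9.0 4.6 inner (np.float64(-5.4), np.float64(0.8))
-66 -9.3 5.2 inner (np.float64(-5.7), np.float64(1.4))
-62 -9.7 5.8 inner (np.float64(-6.0), np.float64(2.2))
-58 -10.1 6.4 inner (np.float64(-6.4), np.float64(2.7))
-54 -10.4 7.0 inner (np.float64(-6.7), np.float64(3.3))
-50 -10.8 7.5 inner (np.float64(-7.1), np.float64(3.9))
-46 -11.1 8.0 inner (np.float64(-7.4), np.float64(4.5))
-42 -11.3 8.7 inner (np.float64(-7.8), np.float64(4.9))
-38 -11.7 9.3 inner (np.float64(-8.1), np.float64(5.5))
-34 -12.0 9.8 inner (np.float64(-8.5), np.float64(6.1))
-30 -12.5 10.4 inner (np.float64(-8.8), np.float64(6.8))
[[-20.   22.6]
 [-16.   22.5]
 [-12.   22.1]
 [ -8.   21.7]
 [ -4.   21.4]
 [  0.   21.2]
 [  4.   20.8]
 [ 12.   19.7]
 [ 16.   19.6]
 [ 20.   19.2]
 [ 24.   19. ]]
bar slope [-0.08750014 21.03000054] yrange [-19.26560777  22.83273424]
band [19.18659697  5.95559128] [[ -9.8145138  -22.14402454]
 [ 30.00196974  20.64976197]]
red -1 [[-11.6, -20.3], [-0.9, -15.1], [10.1, -9.5]]
red 1 [[-11.2, 0.4], [-1.9, 8.3], [8.2, 19.3]]
block edge [[ -8.  -20.3]
 [ -5.  -20.1]
 [ -2.  -19.7]
 [  1.  -19.5]
 [  4.  -19.2]
 [  7.  -18.8]]
```

All the fits agree: the tweezers sit in the hand at +0.087 rad yaw, with the grip point at tool (−1.5, 5.3) mm. Next I'll triangulate the stick, squeeze a little more, go behind the stick and re-measure.

```bash
cat >> h.py <<'E'
def inhand(f,t,a,ztop):
    "tweezers yaw and grip point in tool-aligned frame (x' = tool heading a), mm; ztop = arm top height"
    R=np.array([[np.cos(a),np.sin(a)],[-np.sin(a),np.cos(a)]]);v,u=np.mgrid[0:480,0:640]
    H,S,V=[c.ravel() for c in cv2.split(cv2.cvtColor(f['image'],cv2.COLOR_RGB2HSV))]
    c,d=ray(f,np.c_[u.ravel(),v.ravel()]);P=c+d*f['range_z'].ravel()[:,None];q=(P[:,:2]-t[:2])@R.T*1000
    ok=(abs(q[:,1])<35)&(f['range_z'].ravel()>0)
    tz=ok&(abs(P[:,2]-ztop)<.003)&(S<90); L=[]
    for x0 in range(-106,-86,4):
        m=tz&(q[:,0]>x0)&(q[:,0]<x0+4)
        if m.sum()>20: L.append((x0+2,(np.percentile(q[m,1],1)+np.percentile(q[m,1],99))/2))
    s,b=np.polyfit(*np.array(L).T,1)
    bm=ok&(abs(P[:,2]-ztop-.0055)<.003)&(q[:,0]>14)&(q[:,0]<40)&(S<60)&(V>100); B=q[bm]
    e=[(y0,np.percentile(B[abs(B[:,1]-y0)<2,0],3)) for y0 in range(-20,26,4) if (abs(B[:,1]-y0)<2).sum()>10]
    bs,b0=np.polyfit(*np.array(e).T,1); th=-bs
    bc=np.array(L).mean(0) # butt centre
    n=np.array([np.cos(th),np.sin(th)]); # bar line x=b0+bs*y ; go from butt centre along n
    k=(b0+bs*bc[1]-bc[0])/(n[0]-bs*n[1]); g=bc+(k-22)*n
    arm=np.median(P[tz&(q[:,0]<-40)&(q[:,0]>-106),2])
    gm=ok&(H>45)&(H<85)&(S>90)&(abs(P[:,2]-ztop-.0055)<.004)&(q[:,0]>10); gb=(np.median(q[gm],0)-g)@np.array([-n[1],n[0]])
    print('butt slope %.3f bar th %.3f'%(s,th),'butt dist',(k-22).round(1),'g',g.round(2),'armtop %.4f'%arm,'band y %.1f'%gb)
    return th,g
E
python3 - <<'E'
from h import *
T=np.load('top0.npy',allow_pickle=True).item();S=np.load('side0.npy',allow_pickle=True).item()
a=blobs(T,(380,208,432,262),'red')[0][1];b=blobs(S,(370,255,412,325),'red')[0][1]
c1,d1=ray(T,[a]);c2,d2=ray(S,[b]);A=np.c_[d1[0],-d2[0]];k=np.linalg.lstsq(A,c2-c1,rcond=None)[0]
p1,p2=c1+d1[0]*k[0],c2+d2[0]*k[1];print('star',p1.round(4),p2.round(4))
st=(p1+p2)/2
H,Sa,V=cv2.split(cv2.cvtColor(T['image'],cv2.COLOR_RGB2HSV))
# block top face from depth heights
for n,f,bx in(('top',T,(380,205,440,265)),('side',S,(360,255,420,330))):
    u,v=np.meshgrid(np.arange(bx[0],bx[2]),np.arange(bx[1],bx[3]));c,d=ray(f,np.c_[u.ravel(),v.ravel()]);P=c+d*f['range_z'][v,u].reshape(-1,1)
    m=(abs(P[:,2]-.03)<.003)&(np.linalg.norm(P[:,:2]-st[:2],axis=1)<.06);r=cv2.minAreaRect(P[m,:2].astype(np.float32));print(n,'block',r,m.sum())
    m=(P[:,2]>.045)&(P[:,2]<.1)&(np.linalg.norm(P[:,:2]-st[:2],axis=1)<.02);print('stick',m.sum(),np.median(P[m],0) if m.any() else '')
robot.grip(.43,strength=30)
robot.sleep(.2);s=robot.sense();f=cam('wrist');print(s['opening'],s['t']);inhand(f,s['tcp_pos'],s['tcp_rot'][2]-np.pi/2,.1468)
E
```

```text
star [ 0.5833 -0.1255  0.1273] [ 0.5766 -0.1202  0.1251]
top block ((0.587526798248291, -0.13002291321754456), (0.06390340626239777, 0.06428512930870056), 51.24497604370117) 821
stick 20 [ 0.58571344 -0.12818668  0.07911457]
side block ((0.5856127738952637, -0.13162679970264435), (0.06560080498456955, 0.06378807872533798), 51.70344161987305) 601
stick 54 [ 0.58486308 -0.13201455  0.07316037]
0.4329257625289659 13.6083
butt slope 0.099 bar th 0.103 butt dist 94.6 g [-1.9   6.63] armtop 0.1469 band y 0.6
```

Block centres from both views agree at (0.5865, −0.131), with the right size (64 mm) and the stick on it. The two-ray star fix was poor (z 0.126, rays 8 mm apart), so I'm using the block centre. Moving behind the stick now.

```bash
cat >> h.py <<'E'
ST=np.array([.5863,-.1308]); A=-.1
rot=lambda a:np.array([[np.cos(a),-np.sin(a)],[np.sin(a),np.cos(a)]])
def tcpfor(th,g,dx,dy,zgrip,zoff,A=A):
    a=A-th; p=ST-rot(A)@np.array([dx,dy])/1000-rot(a)@np.array(g)/1000
    return [*p,zgrip-zoff],[np.pi,0,a+np.pi/2]
E
python3 - <<'E'
from h import *
zo=.0405
p,o=tcpfor(.103,[-1.9,6.6],122,-14,.150,zo); print(p)
s=robot.sense(); robot.move_straight([*s['tcp_pos'][:2],.11],vel=.1)
robot.goto(p,o); p2=p.copy(); p2[2]=.075-zo; robot.move_straight(p2,vel=.1)
robot.sleep(.3);s=robot.sense();print(s['tcp_pos'],p2,s['tcp_rot'],s['opening'],s['t'],s['wrist_force'])
f=cam('wrist');np.save('w5.npy',f,allow_pickle=True)
print(inhand(f,s['tcp_pos'],s['tcp_rot'][2]-np.pi/2,.082))
F=cam('side');np.save('s5.npy',F,allow_pickle=True);T=cam('top');np.save('t5.npy',T,allow_pickle=True)
im=np.hstack([cv2.resize(F['image'][230:340,300:430],(520,440),interpolation=cv2.INTER_CUBIC),cv2.resize(T['image'][190:300,370:440],(280,440),interpolation=cv2.INTER_CUBIC)]);save('s5.png',im)
E
```

```text
[np.float64(0.466837528402079), np.float64(-0.11153779791514525), 0.10949999999999999]
[ 0.46713467 -0.11153482  0.03492015] [np.float64(0.466837528402079), np.float64(-0.11153779791514525), 0.034499999999999996] [ 3.14068207e+00 -1.78736442e-04  1.36782449e+00] 0.43192113878088934 16.3667 [-1.20441257  1.08444957 -0.65967811]
butt slope 0.107 bar th 0.092 butt dist 95.3 g [-1.08  5.28] armtop 0.0818 band y 2.0
(np.float64(0.0917162348661676), array([-1.08259065,  5.27523319]))
```

View pics/s5.png

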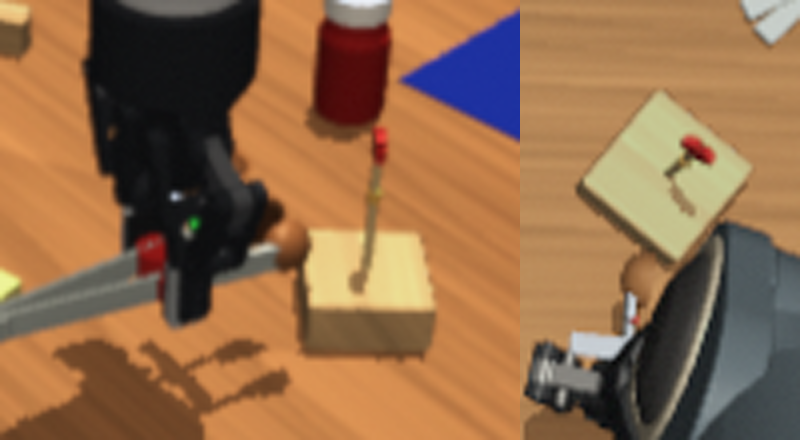

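The side view shows the shells level and just behind the stick, with the glue ring at crop (376,192), i.e. px (394,278). The top view shows the fixed half just left of the stand. I'll check the glue projection and fit the fixed half's 14 mm sphere centre from depth.

```bash
cat >> h.py <<'E'
from scipy.optimize import least_squares
def shell(f,x0,axis_y,show=''):
    "fit centre of fixed half (R 14) from brown cloud near x0"
    v,u=np.mgrid[0:480,0:640];c,d=ray(f,np.c_[u.ravel(),v.ravel()]);z=f['range_z'].ravel();P=c+d*z[:,None]
    H,S,V=[k.ravel() for k in cv2.split(cv2.cvtColor(f['image'],cv2.COLOR_RGB2HSV))]
    m=(z>0)&(np.linalg.norm(P-x0,axis=1)<.02)&(H<18)&(S>110)&((P-x0)@axis_y<.002)
    if m.sum()<8: print(show,'few',m.sum());return None
    r=least_squares(lambda k:np.linalg.norm(P[m]-k,axis=1)-.014,x0,loss='soft_l1',f_scale=.001)
    print(show,m.sum(),'pred',x0.round(4),'fit',r.x.round(4),'rms',np.sqrt(np.mean(r.fun**2)).round(4));return r.x
E
python3 - <<'E'
from h import *
F=np.load('s5.npy',allow_pickle=True).item();T=np.load('t5.npy',allow_pickle=True).item()
print(proj(F,[[*ST,.075],[*ST,.03],[*ST,.106]]).round(1))
print(proj(T,[[*ST,.075],[*ST,.03],[*ST,.106]]).round(1))
th=.098;g=np.array([-1.5,5.9]);t=np.array([.46713,-.11153]);a=1.36782-np.pi/2
h=t+rot(a)@(g+rot(th)@[60,-22])/1000;x0=np.array([*h,.075]);ay=np.array([*(rot(a+th)@[0,1]),0])
for n,f in(('side',F),('top',T)):
    r=shell(f,x0,ay,n)
    if r is not None: print((rot(a+th).T@(r-x0)[:2]*1000).round(1),'mm in tweezers axes')
E
```

```text
[[392.7 279. ]
 [390.8 296.9]
 [394.1 266.2]]
[[411.5 229.9]
 [407.1 233.4]
 [414.7 227.3]]
side 95 pred [ 0.5242 -0.1336  0.075 ] fit [ 0.5251 -0.1301  0.0737] rms 0.0013
[0.5 3.6] mm in tweezers axes
top few 0
```

The glue projection matches to about 1.3 px. The shell fit puts the fixed half 3.6 mm nearer the stick than the wrist estimate, so I'll aim between the two and slide in at the present ~18 mm gap with a contact guard.

Run:
```python
from h import *
th=.098;g=[-1.5,5.9]
p,o=tcpfor(th,g,122,-12.2,.075,.0405); q,_=tcpfor(th,g,60,-12.2,.075,.0405)
robot.move_straight(p,vel=.05,attitude=o)
print(robot.move_straight(q,vel=.05,contact_N=3)); robot.sleep(.3)
s=robot.sense();print(s['tcp_pos'],q,s['opening'],s['t'],s['wrist_force'])
f=cam('wrist');np.save('w6.npy',f,allow_pickle=True)
a=s['tcp_rot'][2]-np.pi/2; th2,g2=inhand(f,s['tcp_pos'],a,.082)
F=cam('side');np.save('s6.npy',F,allow_pickle=True);T=cam('top');np.save('t6.npy',T,allow_pickle=True)
h=s['tcp_pos'][:2]+rot(a)@(np.array(g)+rot(th)@[60,-22])/1000;x0=np.array([*h,.075]);ay=np.array([*(rot(a+th)@[0,1]),0])
for n,k in(('side',F),('top',T)):
    r=shell(k,x0,ay,n)
    if r is not None: print('glue in half_fixed axes',(rot(a+th).T@(ST-r[:2])*1000).round(1))
im=np.hstack([cv2.resize(F['image'][235:325,340:440],(400,360),interpolation=cv2.INTER_CUBIC),cv2.resize(T['image'][185:275,370:470],(400,360),interpolation=cv2.INTER_CUBIC)]);save('s6.png',im)
```

```text
False
[ 0.52803107 -0.11872525  0.03455055] [np.float64(0.5281278287710831), np.float64(-0.11875073292823188), 0.034499999999999996] 0.4316069798933736 18.4583 [ 0.39689105  0.30996339 -0.36924117]
butt slope 0.099 bar th 0.100 butt dist 95.3 g [-1.21  6.07] armtop 0.0815 band y 1.0
side 86 pred [ 0.5852 -0.1405  0.075 ] fit [ 0.5856 -0.137   0.0733] rms 0.0013
glue in half_fixed axes [0.1 6.2]
top few 0
```

View pics/s6.png

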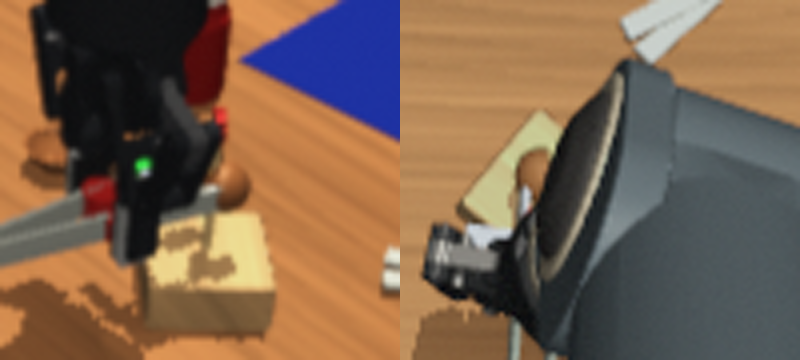

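No contact: the shell is at the stick in the side view (232,185), and the glue is about 6–10 mm from the fixed face. Next I'll measure q directly from the angle between the arms, with the open picture w1 as zero, and squeeze in steps towards q ≈ 0.2025. The fixed arm's shift of about 1.5 mm then centres the ring by itself.

```bash
cat >> h.py <<'E'
def arms(f,t,a,ztop):
    "angle between outer edges of the two arms"
    R=rot(a).T;v,u=np.mgrid[0:480,0:640];uv=np.c_[u.ravel(),v.ravel()]
    S=cv2.cvtColor(f['image'],cv2.COLOR_RGB2HSV)[...,1].ravel()
    c,d=ray(f,uv);P=c+d*f['range_z'].ravel()[:,None]
    X=(onz(f,uv,ztop)[:,:2]-np.array(t)[:2])@R.T*1000
    m=(abs(P[:,2]-ztop)<.004)&(abs(X[:,1])<35)&(S<100)
    lo=[];hi=[]
    for x0 in range(-70,-24,3):
        k=m&(abs(X[:,0]-x0)<1.5)
        if k.sum()<8: continue
        y=X[k,1];mid=(y.min()+y.max())/2; A,B=y[y<mid],y[y>=mid]
        if len(A)>3 and len(B)>3: lo.append((x0,A.mean()));hi.append((x0,B.mean()))
    l=np.polyfit(*np.array(lo).T,1);h=np.polyfit(*np.array(hi).T,1)
    rl=np.std(np.polyval(l,np.array(lo)[:,0])-np.array(lo)[:,1]);rh=np.std(np.polyval(h,np.array(hi)[:,0])-np.array(hi)[:,1])
    ang=np.arctan(h[0])-np.arctan(l[0]);print('arms',len(lo),'fixed %.4f sprung %.4f ang %.4f'%(l[0],h[0],ang),'rms %.2f %.2f'%(rl,rh));return ang
E
python3 - <<'E'
from h import *
L=lambda n:np.load(n+'.npy',allow_pickle=True).item()
a0=arms(L('w1'),[.5535,.2083],.507,.038); arms(L('w2'),[.5535,.2083],.507,.038)
q4=a0-arms(L('w4'),[.5531,.2081],.507,.1468);s=robot.sense();a=s['tcp_rot'][2]-np.pi/2
q6=a0-arms(L('w6'),s['tcp_pos'],a,.0817);print('q4',q4,'q6',q6)
for o in(.415,.40):
    robot.grip(o,strength=30);robot.sleep(.3);s=robot.sense();f=cam('wrist')
    q=a0-arms(f,s['tcp_pos'],a,.0817);print(o,s['opening'],'q',q,'W',36+16*np.cos(q)-90*np.sin(q),s['opening']*85,s['wrist_force'].round(2),s['t'])
np.save('w7.npy',f,allow_pickle=True);inhand(f,s['tcp_pos'],a,.0817)
F=cam('side');np.save('s7.npy',F,allow_pickle=True)
g=np.array([-1.2,6.2]);th=.1
h=s['tcp_pos'][:2]+rot(a)@(g+rot(th)@[60,-22])/1000
r=shell(F,np.array([*h,.075]),np.array([*(rot(a+th)@[0,1]),0]),'side');print((rot(a+th).T@(ST-r[:2])*1000).round(1),'wrist pred',(rot(a+th).T@(ST-h)*1000).round(1))
print(blobs(F,(330,240,400,300),'green',3) and [ (b[0],b[1]) for b in blobs(F,(330,240,400,300),'green',3)],[ (b[0],b[1]) for b in blobs(F,(330,240,400,300),'red',3)])
save('w7.png',np.hstack([cv2.resize(f['image'][290:480,200:440],(480,380)),cv2.resize(F['image'][250:310,350:400],(316,380),interpolation=cv2.INTER_CUBIC)]))
E
```

```text
arms 16 fixed -0.1563 sprung 0.2089 ang 0.3609 rms 0.06 0.07
arms 16 fixed -0.1579 sprung 0.2121 ang 0.3657 rms 0.04 0.03
arms 16 fixed -0.0871 sprung 0.1467 ang 0.2326 rms 0.03 0.03
arms 16 fixed -0.0659 sprung 0.1294 ang 0.1946 rms 0.03 0.02
q4 0.12834707820866703 q6 0.16637698699384468
arms 16 fixed -0.0575 sprung 0.1224 ang 0.1792 rms 0.03 0.02
0.415 0.41655565646944964 q 0.181724823622118 W 35.47117127981166 35.40723079990322 [-0.3   0.36 -0.76] 19.125
arms 16 fixed -0.0500 sprung 0.1156 ang 0.1650 rms 0.04 0.01
0.4 0.4012447961237252 q 0.19590937434121025 W 34.17466343492851 34.10580767051664 [ 0.1  -0.42 -0.73] 19.6917
butt slope 0.115 bar th 0.110 butt dist 94.9 g [-1.7  6.9] armtop 0.0812 band y 1.8
side 76 pred [ 0.5857 -0.1402  0.075 ] fit [ 0.5861 -0.1345  0.073 ] rms 0.0012
[-0.2  3.7] wrist pred [-0.4  9.4]
[(array([373, 273,   6,   5,  18], dtype=int32), array([375.16666667, 275.16666667]))] [(array([386, 240,  11,  21, 172], dtype=int32), array([391.20348837, 250.25      ])), (array([393, 262,   4,   8,  18], dtype=int32), array([394.77777778, 264.5       ])), (array([361, 279,   8,  15,  61], dtype=int32), array([364.85245902, 284.06557377]))]
```

q is now about 0.196–0.20, and the width from q matches the opening to 0.1 mm. I'll re-measure the band position from the unobstructed pictures w1 and w2, relative to both grips' outer edges, and use the last view to look for the pin.

Run:
```python
from h import *
v,u=np.mgrid[0:480,0:640];uv=np.c_[u.ravel(),v.ravel()]
for n in('w1','w2'):
    f=np.load(n+'.npy',allow_pickle=True).item();H,S,V=[c.ravel() for c in cv2.split(cv2.cvtColor(f['image'],cv2.COLOR_RGB2HSV))]
    a=.507;c,d=ray(f,uv);P=c+d*f['range_z'].ravel()[:,None]
    def fr(z,m): return (onz(f,uv[m],z)[:,:2]-[.5535,.2083])@rot(a)*1000
    near=(abs(((P[:,:2]-[.5535,.2083])@rot(a)*1000)[:,1])<40)
    red=near&((H<6)|(H>174))&(S>150)&(P[:,2]>.0375)&(P[:,2]<.043);Q=fr(.0388,red);Q=Q[abs(Q[:,0])<13]
    bar=near&(P[:,2]>.0425)&(P[:,2]<.048)&(((S<60)&(V>130))|((H>45)&(H<85)&(S>90)));B=fr(.0440,bar)
    r=cv2.minAreaRect(B.astype(np.float32));print(n,'bar',np.round(r[0],1),np.round(r[1],1),round(r[2],1))
    gr=bar&(H>45)&(H<85)&(S>90);G=fr(.0440,gr)
    e=np.array([(y,(np.percentile(B[abs(B[:,1]-y)<2,0],3)+np.percentile(B[abs(B[:,1]-y)<2,0],97))/2) for y in range(-20,26,4)]);sl=-np.polyfit(*e.T,1)[0]
    Rt=rot(sl); q=Q@Rt;bb=B@Rt;gg=G@Rt
    o=(q[:,1].min()+q[:,1].max())/2
    print('yaw',sl,'grip width',np.ptp(q[:,1]),'band y',(gg[:,1].min()+gg[:,1].max())/2-o,gg[:,1].mean()-o,'bar',bb[:,1].min()-o,bb[:,1].max()-o)
    pn=near&((H<6)|(H>174))&(S>120)&(P[:,2]>.048)&(P[:,2]<.056);p=fr(.050,pn)@Rt;print('pin',p.mean(0)-[0,o] if len(p) else None,len(p))
```

```text
w1 bar [27.8  2.4] [59.5 12.5] 88.7
yaw 0.025561579183226716 grip width 51.192505731965205 band y -0.8581931056732619 -0.8245200769645931 bar -27.744028639640387 31.549266923849988
pin [38.16431875 25.60941578] 16
w2 bar [27.7  2.1] [59.1 13. ] 90.0
yaw 0.02806569509430571 grip width 51.03151554219347 band y -0.7717832118293979 -0.7193577838923384 bar -27.760981174111546 31.151707175826328
pin [38.12036199 25.73640139] 26
```

View pics/w7.png

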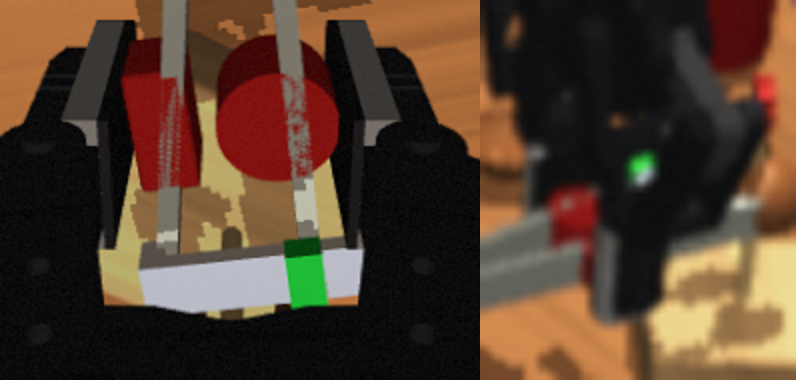

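The bar's view shows the sprung arm running straight into the green band at (305,260). The open pin reads 25.7 against 26 true, so the band is at about −0.5 and q should be ≈ 0.203. Re-taking the hand yaw from the arm lines (≈ 0.12–0.13) brings the wrist estimate of glue to fixed face down to ~6 mm, with the side view saying 4–5. I'll shift 1.2 mm, squeeze the last bit, hold and check.

Run:
```python
from h import *
L=lambda n:np.load(n+'.npy',allow_pickle=True).item()
a0=(arms(L('w1'),[.5535,.2083],.507,.038)+arms(L('w2'),[.5535,.2083],.507,.038))/2
s=robot.sense();a=s['tcp_rot'][2]-np.pi/2
p=s['tcp_pos'].copy();p[:2]+=rot(a+.12)@[0,-.0012];p[2]=.0345
robot.move_straight(p,vel=.02);robot.grip(.393,strength=30);robot.sleep(1.5)
for i in range(2):
    s=robot.sense();f=cam('wrist');q=a0-arms(f,s['tcp_pos'],a,.0815)
    print('q',q,'pin y',26*np.cos(q)-128*np.sin(q),s['opening'],s['wrist_force'].round(2),s['t'],s['tcp_pos']);robot.sleep(.5)
inhand(f,s['tcp_pos'],a,.0815)
# block outer edge -> half
H,S,V=[c.ravel() for c in cv2.split(cv2.cvtColor(f['image'],cv2.COLOR_RGB2HSV))];v,u=np.mgrid[0:480,0:640];uv=np.c_[u.ravel(),v.ravel()]
c,d=ray(f,uv);P=c+d*f['range_z'].ravel()[:,None];m=((H<6)|(H>174))&(S>150)&(abs(P[:,2]-.0818)<.002)
X=(onz(f,uv[m],.0815)[:,:2]-s['tcp_pos'][:2])@rot(a)*1000;X=X[X[:,1]<-4]
for th in(.11,.13):
    Y=X@rot(th);ed=np.percentile(Y[:,1],1);xc=(np.percentile(Y[:,0],1)+np.percentile(Y[:,0],99))/2
    h=np.array([xc+60,ed+4]);print('th',th,'glue in half_fixed',(rot(th).T@rot(a).T@(ST-s['tcp_pos'][:2])*1000-h).round(1))
F=cam('side');np.save('s8.npy',F,allow_pickle=True)
print(proj(F,[[*ST,.106]]),[(b[1]) for b in blobs(F,(385,258,412,325),'red',3)])
u,v=np.meshgrid(np.arange(360,420),np.arange(255,330));c,d=ray(F,np.c_[u.ravel(),v.ravel()]);P=c+d*F['range_z'][v,u].reshape(-1,1)
m=(abs(P[:,2]-.03)<.003)&(np.linalg.norm(P[:,:2]-ST,axis=1)<.05);print('block now',cv2.minAreaRect(P[m,:2].astype(np.float32)))
```

```text
arms 16 fixed -0.1563 sprung 0.2089 ang 0.3609 rms 0.06 0.07
arms 16 fixed -0.1579 sprung 0.2121 ang 0.3657 rms 0.04 0.03
arms 16 fixed -0.0468 sprung 0.1122 ang 0.1584 rms 0.04 0.01
q 0.20487711139936657 pin y -0.5849600720446588 0.3983388847544439 [ 1.74  0.33 -0.49] 21.7583 [ 0.52797762 -0.11997422  0.03449383]
arms 16 fixed -0.0463 sprung 0.1121 ang 0.1578 rms 0.04 0.01
q 0.20548419750129177 pin y -0.6642530687815942 0.39466791248853006 [ 0.42  0.59 -1.1 ] 22.3083 [ 0.52800756 -0.11995245  0.0345082 ]
butt slope 0.117 bar th 0.108 butt dist 94.8 g [-1.71  6.72] armtop 0.0811 band y 2.4
th 0.11 glue in half_fixed [0.8 6.8]
th 0.13 glue in half_fixed [0.9 5.5]
[[394.1086011  266.17742789]] [array([389.88888889, 258.94444444]), array([394.5625, 263.9375])]
block now ((0.5859214067459106, -0.13152649998664856), (0.06870844960212708, 0.06324302405118942), 49.685455322265625)
```

All checks agree, so I'm handing in.

Run:
```python
from plant import robot
robot.close_job(); print(robot.sense()['t'])
```

```text
the job is handed in; nothing more can be done
the job is handed in; nothing more can be done
```

I gripped the tweezers by the red grips, lifted them level off the rest and slid the halves around the stick. I squeezed them to the band, held them there about 2 s and handed in after roughly 22 s on the clock. No verdict was reported.

**Last checks:**
- **Squeeze:** q is about 0.205, which puts the pin at y ≈ −0.6 mm. I measured the band middle at about −0.5 mm in the unobstructed early pictures. The pin was hidden in the final views, so its position comes from the angle between the arms.
- **Glue ring:** it lies 5.5–6.8 mm from the fixed half's face in a gap of about 13 mm, and under 1 mm off lengthwise. The grip height is about 0.074 m, and the tweezers measured level when lifted.
- **Stand:** it has moved less than about 1 mm by the side camera. The star is where it was, and the wrist force was at noise level.

**What failed or disagreed:**
- **Fingertips:** my first grasp closed above the tweezers, because the real fingertips stand about 30 mm further back than the stated nose length. I measured this with two cameras and corrected for it.
- **Yaw in the hand:** the tweezers sit turned 0.11–0.13 rad in the hand, and the methods differed by about 0.02. With the lower value the band reads about +2.4 mm, which the higher value explains.
- **Side-view shell fit:** it put the ring about 3.7 mm from the fixed face. I took a compromise and shifted 1.2 mm.
- **Star fix:** triangulating the star from two views was poor, so I used the centre of the stand's block instead.

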